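# Fit a new filter and lock the water filter's cover

## Robot

A 6-joint arm with a two-finger parallel gripper is mounted at the origin on the work surface. World frame = base frame: x ahead of the robot, y to its left, z up, the work surface at z = 0. Lengths are in m, angles in rad, forces in N, time in s.
With the tool pointing down it reaches from about 0.35 to 0.725 m from the base axis. Payload 4.3 kg.
Tool frame: the origin (TCP) lies at the very end of the fingers, on their centre line; the grasp point (between the pads) lies 19 mm behind it (r.tcp_to_grasp is the distance from the TCP to the grasp point, in m); z points along the fingers, y is the line along which they close (so a half turn about z gives the same grasp; the last joint's range is limited). The gripper opens to 85 mm and grips with 20 to 120 N. Pads are 22 mm wide; open, the fingers measure 114 mm over their backs; the gripper's body (76 mm by 85 mm) begins 54 mm behind the grasp point. The pads swing forward as they close: fully open they stand 13 mm farther back than shut.
Start: joints at [1.058, 0.377, 0.081, 1.274, 0, 1.46], TCP at [0.225, 0.529, 0.231] pointing down, gripper open.
Joint ranges: [-2.72, 2.72], [-0.84, 1.66], [-1.02, 1.22], [-1.77, 2.12], [-1.37, 1.28], [-3.14, 3.14]. Speed limits (rad/s): [2.57, 2.57, 3.14, 3.14, 3.14, 3.14].

## Interface

Orientations are given as a unit quaternion [w, x, y, z].
In Python, from plant import r gives the robot as it stands. The module is installed in compiled form; this text tells all that it offers.
- The arm moves only by the tool move_arm, never from a script. Its argument "series" is a list of rows, each a list of 7 numbers: the shift along the tool's x, y, z scaled (see below), then the turn, a rotation vector about the tool's x, y, z scaled (see below), then the finger opening in mm, from 0 to 85.4. In form: [[tx, ty, tz, ax, ay, az, grip], ...]. A call has 1 to 10 rows; each row is the pose to reach, as a shift and turn from the pose commanded when the call began, along the tool's axes at that moment; what a row does not reach only later rows make up. The controller multiplies each number of a shift by 20 cm and each number of a turn by 60 degrees. A row lasts 1/12 s, in which the tool goes at most 41.7 mm and 7.16 degrees, less where a joint would pass 70% of its speed; a pose out of reach is approached as far as the arm can. A call with a number of a shift or a turn outside -1 to 1 is refused whole. A call with a gripper value outside its range is refused whole. The fingers move at their own pace and stop on an object; the grip force is fixed at half the most. Time passes only in rows, so rows that repeat a pose let the fingers close. It gives the time, the measured TCP pose, the force, the opening and the grip force at its end, in the units of the state.
- r.get_state(): the state, without advancing time (a new reading comes with each control period).
- r.read_camera(name): name is "scene" or "top"; returns (picture, depth): 420x560x3 uint8, blue, green, red; 420x560 float32, m along the optical axis (not along the pixel's ray), 0 where there is no reading.
- r.camera_params(name): a dict with "fovy" (degrees; the focal length in pixels is half the picture's height over the tangent of half this angle, whatever the lens; pixels are square), "cx", "cy" (the principal point, pixels), "rvec" (rotation vector, rad) and "tvec" (3), from world to camera coordinates, as OpenCV has them. Camera axes: x right, y down, z forward; pixel columns grow to the right and rows downward; lengths in m; the calibration is good to about 2 mm. A picture is of the moment at which its call begins. camera_params takes no time and is no camera call.
- r.sign_off(): hands the job in; it is judged then, once.
Trained networks look in the newest picture that a camera, given by its name, has taken for a name from the list of things; names that differ only in an ending like _2 or _b are one class to them, and where a whole thing is asked for, a point or a joint stands for the part that bears it (a point fixed in the world has none). Each returns a list of dicts, best first, with "confidence" (0 to 1); they miss things now and then, are a little off and sometimes report something else, mostly with a low value. They report only what shows in the picture. A call takes as long as a camera call.
- r.look_for(camera, query): "point" ([column, row] in pixels, amid what is visible of it).
- r.trace(camera, query): "region" (420x560 bool, what is visible of it) and "point" ([column, row] in pixels, amid what is visible of it).
The state is a dict: "time_s": time; "joint_pos": joint angles; "joint_vel": joint speeds; "joint_torque": joint torques, N m; "ee_pos": TCP position; "orientation": TCP orientation; "contact_force": force on the tool from outside, world axes, zero at the start; "ft_torque": the same for the moment, N m; "opening": finger opening in m; "gripper_force": force on a finger pad.
Only numpy, scipy, OpenCV 4.12 (cv2) and the standard library are available. Lean on these libraries where they do the work, as an engineer would, in place of code of your own. Each camera call takes 0.05 s, during which the arm holds its last target. There are 200 camera calls.

## Task

Put the new filter cartridge in the water filter's well and lay the strainer disc flat on top of it, then shut the hinged cover. Lock the cover with the key from its socket: press the slotted stud in, turn it a quarter turn clockwise and let it spring back up into its catch, flush with its collar. Put the key back upright in its socket, fully home, and leave the other things on the counter where they are.

Things in the scene. Friction and masses are not known exactly. Their poses are not given: they have to be found in the camera images.
- filter_unit: Fixed black countertop water filter, deck 94 mm above the counter. Origin: axis of its filter well, at counter level; z up, front is -x. Housing x -85..100, y -235..150 mm; clear tank at x -45..95, y -230..-120, 202 mm high, a tap in front of it to x -78 at 107..145 mm height, a 12 mm drip tray below (to x -170).
- well_floor (a point): Centre of the well's floor, 42 mm below the deck; axes as filter_unit. White round well, 62 mm diameter, chamfered mouth, with a finger notch on its +y and -y side: 44 mm wide in x, reaching 64 mm from the axis, as deep as the well. Hold parts by their +y and -y sides so that the fingers go down the notches; the open cover stands on the +x side.
- cartridge: Filter cartridge: white ribbed drum, 57 mm diameter, 28 mm high, about 90 g, standing on the counter left of the unit. Origin: centre of its underside, z up. Seated, its underside is on the well floor.
- disc: Strainer disc: grey, small dark holes in its top, 57 mm diameter, 10 mm thick, about 50 g, lying on the counter left of the unit. Origin: centre of its underside, z up. In the well it lies on the cartridge, underside 28 mm above the well floor.
- cover (a joint): Angle of the hinged steel cover, rad: 0 shut flat on the deck (a stop), about 1.8 to 2.0 standing open. The hinge is stiff: the cover stays where it is left and takes 2 to 3 N near its free edge to move.
- cover_hinge (a point): Middle of the cover's hinge line (along y), at deck level, 58 mm behind (+x of) the well axis; turns with the cover. The cover runs 130 mm along the point's -x (to the front when shut), is 150 mm wide in y, 8 mm thick along +z: its outer face, up when shut. To shut it, push on the outer face from behind, to the front and down.
- stud_slot (a point): Centre of the floor of the stud's slot; moves with the stud; x along the slot, z out of the cover's outer face. Steel head 32 mm diameter; slot right across it, open-ended, 6 mm wide (8 at the chamfer), 5 mm deep. Cover shut, stud up: slot floor 16.5 mm above the deck. A fixed black collar, 35 mm inside, 44 outside, stands 9.5 mm above the outer face.
- stud: The slotted quarter-turn stud in the cover, 108 mm from the hinge line, mid-width. Origin on its axis, 8 mm below its slot floor (at the outer face when the stud is up); axes as stud_slot.
- stud_press (a joint): How far the stud is pressed in, m: 0 sprung up (3.5 mm proud of its collar), stop at 0.008. Spring: 3 N at the start, 6 N at the stop. Beyond 0.006 it is clear of the catch and can turn. After the full quarter turn, let up, it springs back to 0.0035, flush with the collar: home. Turned short, it stays sunk at 0.005 to 0.006 or comes back up.
- stud_turn (a joint): Turn of the stud, rad, clockwise seen from above: 0 (slot along the unit's x) to a stop at 1.571 (slot along y). The catch blocks it at 0.15 unless pressed in beyond 0.006 m; it drops into the catch at 1.45 to 1.57. Friction 0.02 N m, so it stays as left.
- key: Flat-bladed key, 60 g, upright in its socket (top 139 mm above the counter). Origin: middle of the blade's lower end; z up, x along the blade. From below: blade 20 (x) x 3 (y) mm, 10 long; shank 20 x 9 up to 29; collar 36 x 24 at 29..34; grip 34 (x) x 12 (y) at 34..66 mm: pinch it across y. In the slot it has 0.15 rad of play either way: turn it about 1.75 rad.
- key_socket (a point): Centre of the mouth of the key's socket: top of a grey boss on the deck, 46 (x) x 34 (y) mm, 8 mm high, 120 mm left (+y) of the well axis, 55 mm to its front; axes as filter_unit. Hole 25 (x) x 14 (y) mm, chamfered, over 40 mm deep. The key's collar rests on the mouth, its blade's end 29 mm below it.
- jar_lid: Bystander: the aluminium screw lid of a jar, a plain disc 70 mm across and 14 mm high. Origin at the centre of its underside.
- ramekin: Bystander: a white ceramic bowl, 84 mm across the rim, 45 mm high. Origin at the centre of its underside.
- fish_tin: Bystander: a flat oblong tin, 105 x 60 x 24 mm. Origin at the centre of its underside.
- spice_jar: Bystander: a glass jar with a black cap, 44 mm across, 75 mm high. Origin at the centre of its underside.
- food_can: Bystander: a food can, 74 mm across, 105 mm high. Origin at the centre of its underside.
- pickle_jar: Bystander: a glass jar, 72 mm across, 110 mm high. Origin at the centre of its underside.
- bar_carton: Bystander: a yellow carton, 50 x 150 x 110 mm, behind the filter unit. Origin at the centre of its underside.

How it is judged:
On the way, in this order (a step that is already met when the one before it is completed fails the run):
1. the cartridge sits on the well floor (horizontal distance between cartridge and well_floor below 0.006 m and z of cartridge in the frame of well_floor between -0.004 and 0.004 m and angle between cartridge's own z axis and vertical below 0.06 rad), for 0.2 s.
2. the strainer disc lies flat on the cartridge in the well (all of step 1 and horizontal distance between disc and well_floor below 0.007 m and z of disc in the frame of well_floor between 0.024 and 0.032 m and angle between disc's own z axis and vertical below 0.06 rad), for 0.2 s.
3. the cover is shut over them (all of step 2 and value of joint cover below 0.03 rad), for 0.2 s.
4. the key presses the stud in (value of joint cover below 0.03 rad and contact force between key and stud above 1.5 N and value of joint stud_press above 0.0055 m), for 0.05 s.
5. the stud, turned a quarter, has sprung up into its catch (value of joint cover below 0.03 rad and value of joint stud_turn above 1.38 rad and value of joint stud_press between 0.0022 and 0.0047 m), for 0.2 s.
At the end, for the whole second after the job is handed in: Cartridge on the well floor (6 mm off-axis, 4 mm height, 0.06 rad), disc flat on it (7 mm, 4 mm, 0.06 rad), cover shut (0.03 rad), stud turned past 1.38 rad and up in its catch (2.2 to 4.7 mm in), key at rest in its socket, collar on the mouth (5 mm, 4 mm, 0.08 rad) (all of step 2 and all of step 5 and horizontal distance between key and key_socket below 0.005 m and z of key in the frame of key_socket between -0.033 and -0.025 m and angle between key's own z axis and vertical below 0.08 rad and linear speed of key below 0.02 m/s); the robot touches nothing.
It fails at once if one of the other things on the counter is pushed more than 30 mm or knocked over (distance of any of jar_lid, ramekin, fish_tin, spice_jar, food_can, pickle_jar, bar_carton from where it was at the start of the episode above 0.03 m or angle between any of jar_lid, ramekin, fish_tin, spice_jar, food_can, pickle_jar, bar_carton's own z axis and vertical above 0.5 rad).
It also fails if it takes over 72 s, if anything falls off the work surface, if the arm or the gripper's body presses on something with over 40 N, if the wrist force passes 120 N, or if a joint passes its speed limit or range.

## Working session

There is one attempt and no reset: what is moved stays moved. The work goes in short steps, Python scripts to look and compute and a tool call to move; the robot and the scene stay as the last step left them, time stands still between calls to the robot, and variables do not carry over. Pictures are saved under pics/ and viewed, at most 10 in all, crops included, and the job is handed in when it is done.

Besides the shell and the picture viewer there is one more tool, called after "Emit:" as name(argument=value, ...) on one line, values as JSON. move_arm: Moves the arm, as the interface text tells. Its arguments: {"type":"object","properties":{"series":{"type":"array"}},"required":["series"]}

```bash
mkdir -p pics; ls
cat > h.py <<'E'
import numpy as np, cv2
from plant import r
from scipy.spatial.transform import Rotation as R
def cam(n):
    p=r.camera_params(n); f=210/np.tan(np.radians(p["fovy"])/2)
    return p,f,R.from_rotvec(np.ravel(p["rvec"])).as_matrix(),np.ravel(p["tvec"])
def ray(n,uv):
    p,f,M,t=cam(n); d=np.array([(uv[0]-p["cx"])/f,(uv[1]-p["cy"])/f,1.]); return -M.T@t, M.T@d
def atz(n,uv,z):
    o,d=ray(n,uv); return o+d*(z-o[2])/d[2]
def cloud(n,dep):
    p,f,M,t=cam(n); v,u=np.mgrid[:420,:560]
    P=np.stack([(u-p["cx"])/f*dep,(v-p["cy"])/f*dep,dep],-1)
    return (P-t)@M
def proj(n,X):
    p,f,M,t=cam(n); c=np.asarray(X)@M.T+t
    return np.stack([f*c[...,0]/c[...,2]+p["cx"],f*c[...,1]/c[...,2]+p["cy"]],-1)
E
python3 - <<'E'
from h import *
for n in("scene","top"):
    im,d=r.read_camera(n); cv2.imwrite(f"pics/{n}0.png",im); np.save(f"{n}0.npy",d)
    C=cloud(n,d); print(n,r.camera_params(n))
    for q in["filter_unit","cartridge","disc","cover","stud","key","key_socket","jar_lid","ramekin","fish_tin","spice_jar","food_can","pickle_jar","bar_carton"]:
        try:
            for k in r.trace(n,q)[:2]:
                m=k["region"]&(d>0); P=C[m]
                zt=np.percentile(P[:,2],97); T=P[P[:,2]>zt-.006]
                print(q,round(k["confidence"],2),np.round(k["point"]),m.sum(),"med",np.median(P,0).round(3),"top",zt.round(3),((T.min(0)+T.max(0))/2).round(3),(T.max(0)-T.min(0)).round(3))
        except Exception as e: print(q,e)
s=r.get_state();print(s)
E
```

```text
pics
scene {'fovy': 44.95380911598627, 'cx': 272.5233939981006, 'cy': 208.4465111743967, 'rvec': array([ 1.90053465,  1.20545961, -0.61654321]), 'tvec': array([-0.24105594, -0.19599994,  2.19132114])}
filter_unit 0.86 [243. 236.] 7175 med [ 0.653 -0.157  0.095] top 0.204 [ 0.61  -0.135  0.208] [0.156 0.314 0.02 ]
filter_unit 0.66 [382. 222.] 271 med [0.694 0.359 0.023] top 0.029 [0.693 0.368 0.027] [0.094 0.061 0.007]
cartridge 0.73 [343. 222.] 228 med [0.621 0.241 0.025] top 0.032 [0.614 0.245 0.031] [0.063 0.055 0.009]
cartridge 0.71 [155. 219.] 732 med [ 0.384 -0.364  0.069] top 0.108 [ 0.358 -0.36   0.107] [0.067 0.062 0.009]
disc 0.61 [351. 200.] 121 med [0.498 0.366 0.008] top 0.014 [0.496 0.368 0.012] [0.055 0.055 0.008]
cover 0.89 [268. 219.] 858 med [ 0.658 -0.061  0.166] top 0.213 [ 0.675 -0.054  0.212] [0.026 0.147 0.011]
cover 0.62 [330. 257.] 1368 med [0.823 0.072 0.093] top 0.114 [0.806 0.068 0.114] [0.07  0.153 0.013]
stud 0.43 [272. 213.] 65 med [ 0.678 -0.055  0.19 ] top 0.21 [ 0.67  -0.06   0.209] [0.035 0.015 0.007]
key_socket 0.93 [236. 234.] 7165 med [ 0.653 -0.1
[... 3014 characters left out ...]
me_s': 1.5, 'joint_pos': array([1.05764333e+00, 3.77284611e-01, 8.09988196e-02, 1.27440979e+00,
       9.22380125e-06, 1.46051668e+00]), 'joint_vel': array([ 0.00042349, -0.00104963, -0.00242802,  0.00132445,  0.00148982,
       -0.00144778]), 'joint_torque': array([ 1.17547057e-03, -4.63508749e+01,  2.70151645e+01,  4.55436657e-04,
        2.54690264e-05, -3.77714491e-05]), 'ee_pos': array([0.22543329, 0.52900082, 0.2313377 ]), 'orientation': array([1.10597069e-05, 2.00077160e-01, 9.79780142e-01, 4.93608900e-05]), 'contact_force': array([-0.16687513,  0.09746044,  0.16189548]), 'ft_torque': array([-0.02163685,  0.01549313,  0.00200427]), 'gripper_force': 0.0, 'opening': 0.08513197060791841}
```

Run:
```python
from h import *
im=cv2.imread("pics/top0.png"); d=np.load("top0.npy"); C=cloud("top",d)
cv2.imwrite("pics/crop.png",cv2.resize(im[110:320,130:410],(800,600),interpolation=cv2.INTER_CUBIC))
def rect(m,nm):
    P=C[m&(d>0)]; print(nm,len(P),cv2.minAreaRect(P[:,:2].astype(np.float32)),np.median(P,0).round(4))
X,Y,Z=C[...,0],C[...,1],C[...,2]
near=(X>.35)&(X<.78)&(Y>-.4)&(Y<.2)
rect(near&(abs(Z-.094)<.004)&(Y>-.2),"deck")
b=near&(abs(Z-.094)<.004)
# front deck edge: min x per y bin
for y in np.arange(-.28,.09,.02):
    s=b&(abs(Y-y)<.005); 
    if s.sum()>3: print(round(y,2),X[s].min().round(4),X[s].max().round(4),s.sum())
m=near&(Z>.04)&(Z<.065)&(Y>-.2)&(Y<.1)&(X>.45); rect(m,"well")
m=near&(abs(Z-.205)<.006)&(Y<-.15); rect(m,"tank")
m=near&(Z>.132)&(Z<.146)&(Y>0)&(Y<.1)&(X<.55); rect(m,"keytop")
m=near&(abs(Z-.102)<.003)&(Y>0)&(Y<.1)&(X<.55); rect(m,"boss")
m=near&(Z>.11)&(X>.55)&(Y>-.14)&(Y<.06)
P=C[m]; c=P.mean(0); u,s,v=np.linalg.svd(P-c); print("cover",c,s,v)
print(P[P[:,2]>.2].mean(0), P[:,1].min(),P[:,1].max())
```

```text
deck 4642 ((0.6305248737335205, -0.031963691115379333), (0.32539910078048706, 0.30388084053993225), 7.999838829040527) [ 0.5532 -0.045   0.0943]
-0.28 0.4967 0.5379 55
-0.26 0.4944 0.5353 36
-0.24 0.4943 0.5326 24
-0.22 0.4918 0.5305 52
-0.2 0.4894 0.5304 58
-0.18 0.487 0.6714 165
-0.16 0.4871 0.6689 219
-0.14 0.4846 0.6696 237
-0.12 0.4821 0.6287 128
-0.1 0.4797 0.626 120
-0.08 0.4773 0.6237 121
-0.06 0.4772 0.6212 99
-0.04 0.4749 0.6188 119
-0.02 0.4723 0.6162 133
0.0 0.4701 0.6136 131
0.02 0.4699 0.6515 206
0.04 0.4675 0.6522 204
0.06 0.465 0.7796 178
0.08 0.4624 0.7786 180
well 832 ((0.6317530274391174, -0.04509525001049042), (0.3160826563835144, 0.2784135639667511), 5.326168537139893) [ 0.5633 -0.0593  0.0524]
tank 822 ((0.6009798645973206, -0.2329893857240677), (0.13762688636779785, 0.103951595723629), 5.525671005249023) [ 0.6009 -0.2319  0.2015]
keytop 57 ((0.4937599003314972, 0.05194954201579094), (0.010763696394860744, 0.03163134306669235), 89.70870971679688) [0.4936 0.052  0.1387]
boss 99 ((0.5098602175712585, 0.04560620337724686), (0.07168791443109512, 0.06714139133691788), 21.807178497314453) [0.4994 0.0544 0.1023]
cover [ 0.65181747 -0.05256161  0.16938223] [1.75694272 1.42127398 0.11845566] [[-0.0979334   0.99513806 -0.01045434]
 [ 0.41995512  0.05084773  0.90611931]
 [-0.90224539 -0.08434899  0.42289302]]
[ 0.67051648 -0.05145749  0.20829562] -0.1288817280189618 0.022632242745838152
```

View pics/crop.png

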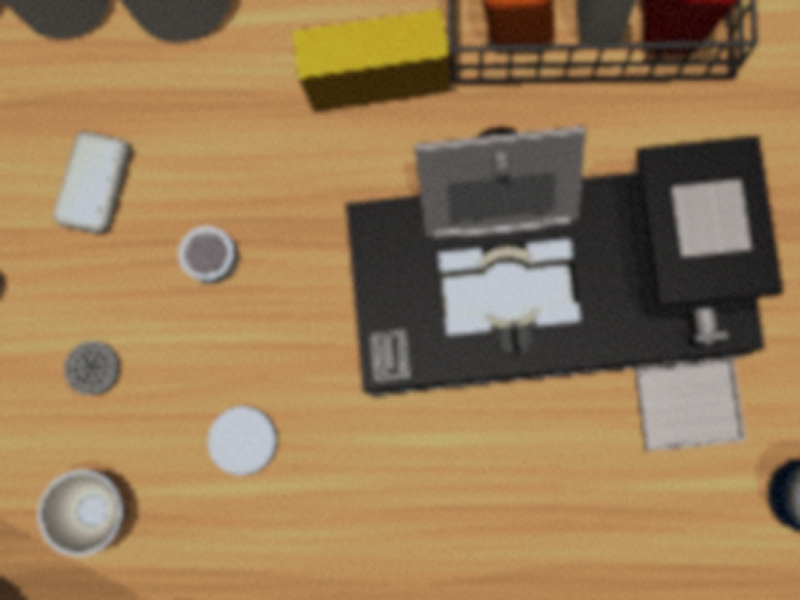

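View pics/scene0.png

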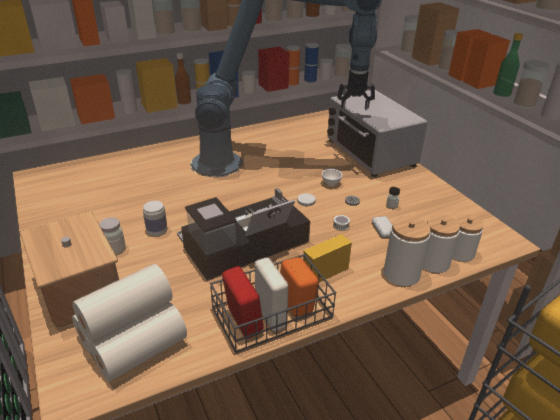

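```bash
cat >> h.py <<'E'
YAW=.096
U=lambda o:(lambda L:np.array([o[0],o[1],0])+np.atleast_2d(L)@R.from_euler('z',YAW).as_matrix().T)
def overlay(im,o,s=5,n="top"):
    f=U(o); a=np.linspace(0,2*np.pi,120)
    big=cv2.resize(im,None,fx=s,fy=s,interpolation=cv2.INTER_CUBIC)
    def ln(L,c): cv2.polylines(big,[np.int32((proj(n,f(L))+.5)*s-.5)],True,c,1)
    circ=lambda x,y,z,q:np.stack([x+q*np.cos(a),y+q*np.sin(a),z+0*a],1)
    box=lambda x0,x1,y0,y1,z:[[x0,y0,z],[x1,y0,z],[x1,y1,z],[x0,y1,z]]
    ln(circ(0,0,.094,.031),(0,0,255)); ln(box(-.022,.022,-.064,.064,.094),(0,255,0))
    ln(box(-.022,.022,-.064,.064,.052),(255,255,0))
    ln(box(-.085,.1,-.235,.15,.094),(255,0,255)); ln(box(-.078,-.032,.103,.137,.102),(0,255,255))
    ln(box(-.072,-.038,.114,.126,.139),(0,128,255)); ln(box(-.045,.095,-.23,-.12,.202),(255,128,0))
    return big
E
python3 - <<'E'
from h import *
im,d=r.read_camera("top")
b=overlay(im,(.5605,-.0622)); cv2.imwrite("pics/ov.png",b[170*5:250*5,245*5:400*5])
g=cv2.cvtColor(im,cv2.COLOR_BGR2GRAY)
for q,z in(("cartridge",.028),("disc",.010)):
    for k in r.trace("top",q)[:2]:
        ys,xs=np.nonzero(k["region"]); c,rad=cv2.minEnclosingCircle(np.stack([xs,ys],1).astype(np.float32))
        print(q,k["confidence"],c,rad,(xs.mean(),ys.mean()),"at",atz("top",c,z).round(4),atz("top",(xs.mean(),ys.mean()),z).round(4))
E
```

```text
disc 0.65 (161.29310607910156, 238.2413787841797) 10.024521827697754 (np.float64(161.16065573770493), np.float64(238.1245901639344)) at [0.4936 0.3699 0.01  ] [0.4939 0.3703 0.01  ]
disc 0.56 (161.0, 173.0) 18.43918800354004 (np.float64(161.16920731707316), np.float64(173.21341463414635)) at [0.693 0.379 0.01 ] [0.6923 0.3784 0.01  ]
```

View pics/ov.png

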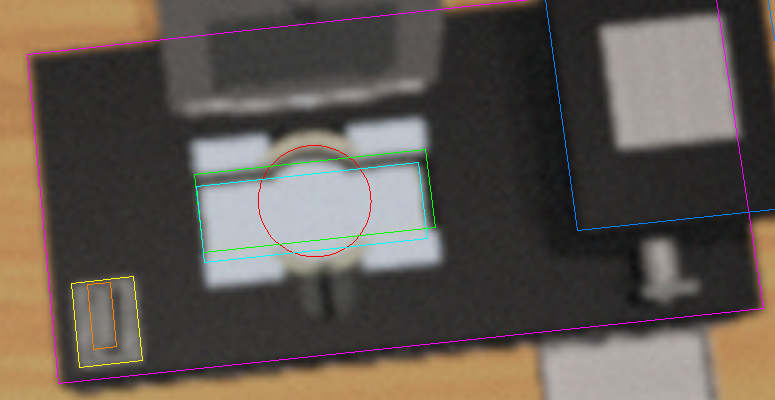

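```bash
cat >> h.py <<'E'
def state():
    s=r.get_state(); q=s["orientation"]; return s,np.array(s["ee_pos"]),R.from_quat([q[1],q[2],q[3],q[0]])
def tool(yaw=0,tilt=0):  # tool y along unit y turned by yaw; tilt about unit y
    return R.from_euler('z',YAW+yaw)*R.from_euler('y',tilt)*R.from_euler('xz',[np.pi,np.pi])
def plan(wps,p=None,q=None):
    """wps: (pos,Rot); prints shift,turn numbers for each as one call from the previous"""
    s,p0,q0=state(); p=p0 if p is None else p; q=q0 if q is None else q
    for P,Q in wps:
        P=np.array(P,float); print((q.inv().apply(P-p)/.2).round(4),((q.inv()*Q).as_rotvec()/(np.pi/3)).round(4),"->",P.round(4)); p,q=P,Q
O=(.5605,-.0622)
def unit(x,y,z): return U(O)([x,y,z])[0]
E
python3 - <<'E'
from h import *
d=np.load("top0.npy"); C=cloud("top",d)
m=(np.hypot(C[...,0]-.61,C[...,1]-.249)<.05)&(C[...,2]>.022)&(d>0)
ys,xs=np.nonzero(m); c,rad=cv2.minEnclosingCircle(np.stack([xs,ys],1).astype(np.float32))
print(c,rad,xs.mean(),ys.mean(),atz("top",c,.028),atz("top",(xs.mean(),ys.mean()),.028),C[m].min(0),C[m].max(0))
T=tool(); print(T.as_matrix().round(3))
plan([((.36,.43,.20),T),((.50,.32,.15),T),((.61,.249,.10),T),((.61,.249,.002),T)])
E
```

```text
(201.39340209960938, 197.9873046875) 9.606709480285645 201.23508771929824 197.93333333333334 [0.61020786 0.24861504 0.028     ] [0.61037705 0.24909115 0.028     ] [0.58280387 0.22077735 0.02244826] [0.63846769 0.27700037 0.03448634]
[[-0.995 -0.096 -0.   ]
 [-0.096  0.995  0.   ]
 [-0.     0.    -1.   ]]
[-0.8131 -0.1916  0.1565] [ 0.      0.     -0.4764] -> [0.36 0.43 0.2 ]
[-0.6441 -0.6146  0.25  ] [0. 0. 0.] -> [0.5  0.32 0.15]
[-0.5134 -0.4061  0.25  ] [0. 0. 0.] -> [0.61  0.249 0.1  ]
[ 0.   -0.    0.49] [0. 0. 0.] -> [0.61  0.249 0.002]
```

Emit:
move_arm(series=[[-0.813,-0.192,0.157,0,0,-0.476,85],[-0.813,-0.192,0.157,0,0,-0.476,85],[-0.813,-0.192,0.157,0,0,-0.476,85],[-0.813,-0.192,0.157,0,0,-0.476,85],[-0.813,-0.192,0.157,0,0,-0.476,85],[-0.813,-0.192,0.157,0,0,-0.476,85]])

```text
time_s: 2.15
ee_pos: [0.3625, 0.4274, 0.199]
orientation: [-0.0, -0.046, 0.999, -0.001]
contact_force: [-0.2, 0.8, 0.6]
opening: 0.0852
gripper_force: 0.0
```

Emit:
move_arm(series=[[-0.644,-0.615,0.25,0,0,0,85],[-0.644,-0.615,0.25,0,0,0,85],[-0.644,-0.615,0.25,0,0,0,85],[-0.644,-0.615,0.25,0,0,0,85],[-0.644,-0.615,0.25,0,0,0,85],[-0.644,-0.615,0.25,0,0,0,85]])

```text
time_s: 2.65
ee_pos: [0.502, 0.3175, 0.1484]
orientation: [-0.0, -0.045, 0.999, -0.001]
contact_force: [0.0, 0.1, -0.2]
opening: 0.0852
gripper_force: 0.0
```

Emit:
move_arm(series=[[-0.513,-0.406,0.25,0,0,0,85],[-0.513,-0.406,0.25,0,0,0,85],[-0.513,-0.406,0.25,0,0,0,85],[-0.513,-0.406,0.25,0,0,0,85],[-0.513,-0.406,0.25,0,0,0,85],[-0.513,-0.406,0.25,0,0,0,85],[-0.513,-0.406,0.25,0,0,0,85]])

```text
time_s: 3.23
ee_pos: [0.6086, 0.2505, 0.1007]
orientation: [-0.0, -0.049, 0.999, 0.0]
contact_force: [-0.9, 0.4, -0.5]
opening: 0.0849
gripper_force: 0.0
```

Emit:
move_arm(series=[[0,0,0.25,0,0,0,85],[0,0,0.45,0,0,0,85],[0,0,0.47,0,0,0,85],[0,0,0.48,0,0,0,85],[0,0,0.485,0,0,0,85],[0,0,0.485,0,0,0,85]])

```text
time_s: 3.73
ee_pos: [0.6111, 0.25, 0.0055]
orientation: [0.002, -0.048, 0.999, 0.001]
contact_force: [0.7, -0.1, -0.6]
opening: 0.0849
gripper_force: 0.0
```

Emit:
move_arm(series=[[0,0,0.01,0,0,0,40],[0,0,0.01,0,0,0,40],[0,0,0.01,0,0,0,40],[0,0,0.01,0,0,0,40],[0,0,0.01,0,0,0,40],[0,0,0.01,0,0,0,40]])

```text
time_s: 4.23
ee_pos: [0.6116, 0.2493, 0.0033]
orientation: [0.002, -0.048, 0.999, 0.001]
contact_force: [-1.0, -0.1, 5.9]
opening: 0.055
gripper_force: 64.3
```

Run:
```python
from h import *
for i in range(4):
    s,p,q=state(); print(s["time_s"],p.round(4),s["opening"],s["gripper_force"],s["contact_force"].round(1),((tool().inv()*q).as_rotvec()).round(4)); r.read_camera("top")
```

```text
4.2333 [0.6116 0.2493 0.0033] 0.055035742222770814 64.28137421607971 [-1.  -0.1  5.9] [-0.0008 -0.004   0.0005]
4.2833 [0.6116 0.2492 0.0033] 0.05538445732240497 64.28091645240784 [ 0.1 -0.3  5.8] [-0.0008 -0.0039  0.0005]
4.3333 [0.6116 0.2493 0.0033] 0.055011413268178995 64.28211808204651 [-1.4  0.5  7.1] [-0.0008 -0.004   0.0004]
4.3833 [0.6116 0.2493 0.0033] 0.05510563527166587 64.28101301193237 [-1.   0.8  6.8] [-0.0008 -0.004   0.0005]
```

Run:
```python
from h import *
s,p,q=state()
a=unit(.0014,0,0); print(a)
plan([((.6116,.2493,.17),tool()),((.586,.095,.18),tool()),((a[0],a[1],.14),tool()),((a[0],a[1],.0555),tool())])
```

```text
[ 0.56189355 -0.06206581  0.        ]
[-3.500e-03  7.000e-04 -8.336e-01] [ 0.0008  0.0038 -0.0004] -> [0.6116 0.2493 0.17  ]
[ 0.2014 -0.7557 -0.05  ] [0. 0. 0.] -> [0.586 0.095 0.18 ]
[ 0.1953 -0.7702  0.2   ] [0. 0. 0.] -> [ 0.5619 -0.0621  0.14  ]
[ 0.     -0.      0.4225] [0. 0. 0.] -> [ 0.5619 -0.0621  0.0555]
```

Emit:
move_arm(series=[[0,0,-0.2,0,0.004,0,40],[0,0,-0.4,0,0.004,0,40],[0,0,-0.6,0,0.004,0,40],[0,0,-0.834,0,0.004,0,40],[0,0,-0.834,0,0.004,0,40],[0,0,-0.834,0,0.004,0,40]])

```text
time_s: 4.93
ee_pos: [0.6128, 0.2496, 0.1728]
orientation: [0.002, -0.048, 0.999, 0.001]
contact_force: [1.1, -0.4, -1.9]
opening: 0.0549
gripper_force: 64.1
```

Emit:
move_arm(series=[[0.05,-0.18,-0.03,0,0,0,40],[0.1,-0.36,-0.05,0,0,0,40],[0.15,-0.55,-0.05,0,0,0,40],[0.2,-0.756,-0.05,0,0,0,40],[0.2,-0.756,-0.05,0,0,0,40],[0.2,-0.756,-0.05,0,0,0,40]])

```text
time_s: 5.43
ee_pos: [0.5829, 0.0922, 0.176]
orientation: [-0.004, -0.046, 0.999, 0.0]
contact_force: [0.5, 0.3, -1.8]
opening: 0.0552
gripper_force: 64.2
```

Emit:
move_arm(series=[[0.05,-0.18,0,0,0,0,40],[0.1,-0.36,0,0,0,0,40],[0.15,-0.56,0,0,0,0,40],[0.195,-0.72,0.1,0,0,0,40],[0.195,-0.77,0.2,0,0,0,40],[0.195,-0.77,0.2,0,0,0,40],[0.195,-0.77,0.2,0,0,0,40],[0.195,-0.77,0.2,0,0,0,40]])

```text
time_s: 6.1
ee_pos: [0.5603, -0.061, 0.1378]
orientation: [-0.002, -0.049, 0.999, 0.0]
contact_force: [0.5, 0.2, -0.7]
opening: 0.0552
gripper_force: 64.4
```

Run:
```python
from h import *
im,d=r.read_camera("scene"); cv2.imwrite("pics/s1.png",cv2.resize(im[130:290,180:400],(800,582)))
s,p,q=state(); print(p,s["opening"],s["gripper_force"],s["contact_force"].round(1))
a=unit(.0014,0,0); plan([((a[0],a[1],.0555),tool())])
```

```text
[ 0.56079832 -0.06100708  0.13846001] 0.05531638058516428 64.36798095703125 [ 0.1  0.7 -0.8]
[-0.0064 -0.006   0.4148] [ 0.0005 -0.0034  0.0018] -> [ 0.5619 -0.0621  0.0555]
```

View pics/s1.png

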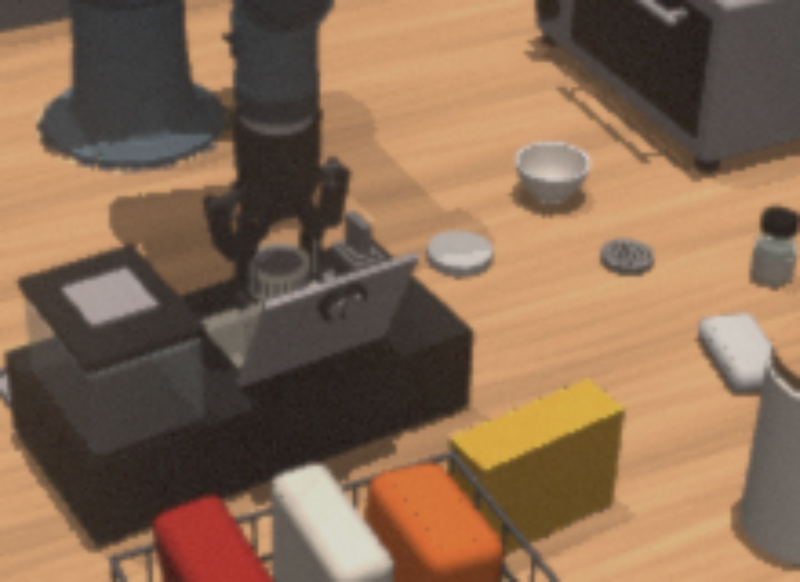

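Emit:
move_arm(series=[[-0.006,-0.006,0.12,0,-0.003,0.002,40],[-0.006,-0.006,0.18,0,-0.003,0.002,40],[-0.006,-0.006,0.22,0,-0.003,0.002,40],[-0.006,-0.006,0.25,0,-0.003,0.002,40],[-0.006,-0.006,0.27,0,-0.003,0.002,40]])

```text
time_s: 6.57
ee_pos: [0.5617, -0.0629, 0.0841]
orientation: [-0.0, -0.047, 0.999, 0.0]
contact_force: [0.0, 0.3, -1.0]
opening: 0.0552
gripper_force: 64.4
```

Emit:
move_arm(series=[[0,0,0.04,0,0,0,40],[0,0,0.08,0,0,0,40],[0,0,0.11,0,0,0,40],[0,0,0.13,0,0,0,40],[0,0,0.137,0,0,0,40],[0,0,0.137,0,0,0,40]])

```text
time_s: 7.07
ee_pos: [0.5609, -0.0636, 0.0561]
orientation: [-0.001, -0.047, 0.999, 0.0]
contact_force: [-0.1, -0.1, -1.7]
opening: 0.0551
gripper_force: 64.4
```

Emit:
move_arm(series=[[0,0.006,0.008,0,0,0,40],[0,0.006,0.008,0,0,0,78],[0,0.006,0.008,0,0,0,78],[0,0.006,0.008,0,0,0,78],[0,0.006,0.008,0,0,0,78],[0,0.006,-0.1,0,0,0,78],[0,0.006,-0.25,0,0,0,80],[0,0.006,-0.45,0,0,0,85],[0,0.006,-0.6,0,0,0,85],[0,0.006,-0.6,0,0,0,85]])

```text
time_s: 7.9
ee_pos: [0.5655, -0.0634, 0.1841]
orientation: [0.005, -0.047, 0.999, -0.002]
contact_force: [1.3, -0.6, 0.1]
opening: 0.0852
gripper_force: 0.0
```

Run:
```python
from h import *
T=tool()
plan([((.53,.10,.18),T),((.51,.27,.15),T),((.4938,.3702,.08),T),((.4938,.3702,.02),T)])
```

```text
[0.1007 0.8302 0.016 ] [-0.0036  0.0103 -0.0023] -> [0.53 0.1  0.18]
[0.0181 0.8557 0.15  ] [0. 0. 0.] -> [0.51 0.27 0.15]
[0.0326 0.5065 0.35  ] [0. 0. 0.] -> [0.4938 0.3702 0.08  ]
[ 0.  -0.   0.3] [0. 0. 0.] -> [0.4938 0.3702 0.02  ]
```

Emit:
move_arm(series=[[0.1,0.83,0,-0.004,0.01,-0.002,85],[0.1,0.83,0,-0.004,0.01,-0.002,85],[0.1,0.83,0,-0.004,0.01,-0.002,85],[0.1,0.83,0,-0.004,0.01,-0.002,85],[0.1,0.83,0,-0.004,0.01,-0.002,85],[0.1,0.83,0,-0.004,0.01,-0.002,85]])

```text
time_s: 8.4
ee_pos: [0.5251, 0.103, 0.1765]
orientation: [-0.006, -0.05, 0.999, 0.002]
contact_force: [0.2, -0.2, 0.5]
opening: 0.0849
gripper_force: 0.0
```

Emit:
move_arm(series=[[0.018,0.856,0.15,0,0,0,85],[0.018,0.856,0.15,0,0,0,85],[0.018,0.856,0.15,0,0,0,85],[0.018,0.856,0.15,0,0,0,85],[0.018,0.856,0.15,0,0,0,85],[0.018,0.856,0.15,0,0,0,85]])

```text
time_s: 8.9
ee_pos: [0.5052, 0.2722, 0.1464]
orientation: [-0.006, -0.049, 0.999, 0.002]
contact_force: [0.5, -0.7, 0.4]
opening: 0.0848
gripper_force: 0.0
```

Emit:
move_arm(series=[[0.033,0.506,0.35,0,0,0,85],[0.033,0.506,0.35,0,0,0,85],[0.033,0.506,0.35,0,0,0,85],[0.033,0.506,0.35,0,0,0,85],[0.033,0.506,0.35,0,0,0,85],[0.033,0.506,0.35,0,0,0,85],[0.033,0.506,0.35,0,0,0,85]])

```text
time_s: 9.48
ee_pos: [0.4902, 0.3698, 0.0791]
orientation: [-0.005, -0.046, 0.999, 0.002]
contact_force: [0.6, -0.3, 0.5]
opening: 0.0847
gripper_force: 0.0
```

Run:
```python
from h import *
im,d=r.read_camera("top"); b=overlay(im,O); cv2.imwrite("pics/ov2.png",b[170*5:250*5,245*5:400*5])
C=cloud("top",d); f=C-np.array([*O,0])
m=(np.hypot(f[...,0],f[...,1])<.05)&(abs(C[...,2]-.08)<.005)&(d>0)
print("cart top",m.sum(),C[m].min(0),C[m].max(0),C[m].mean(0))
s,p,q=state(); print(p)
plan([((.4938,.3702,.003),tool())])
```

```text
cart top 344 [ 0.52300165 -0.10378002  0.07513603] [ 0.60250479 -0.01687133  0.08461658] [ 0.56260018 -0.0602859   0.07978724]
[0.49018111 0.36998418 0.0792988 ]
[-0.0217 -0.0024  0.3813] [ 0.0045 -0.009  -0.0029] -> [0.4938 0.3702 0.003 ]
```

View pics/ov2.png

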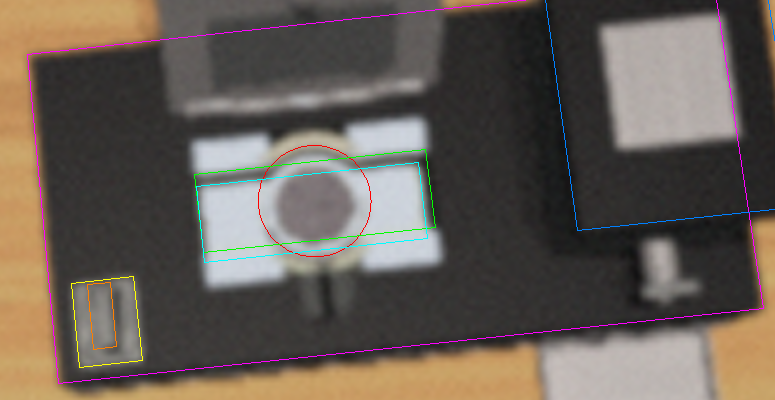

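Emit:
move_arm(series=[[-0.022,-0.002,0.2,0.004,-0.009,-0.003,85],[-0.022,-0.002,0.32,0.004,-0.009,-0.003,85],[-0.022,-0.002,0.36,0.004,-0.009,-0.003,85],[-0.022,-0.002,0.375,0.004,-0.009,-0.003,85],[-0.022,-0.002,0.38,0.004,-0.009,-0.003,85],[-0.022,-0.002,0.38,0.004,-0.009,-0.003,85]])

```text
time_s: 10.03
ee_pos: [0.4933, 0.372, 0.0035]
orientation: [0.0, -0.049, 0.999, 0.001]
contact_force: [-0.2, -0.6, -0.2]
opening: 0.0854
gripper_force: 0.0
```

Emit:
move_arm(series=[[0,-0.008,0.004,0,0,0,85],[0,-0.008,0.004,0,0,0,40],[0,-0.008,0.004,0,0,0,40],[0,-0.008,0.004,0,0,0,40],[0,-0.008,0.004,0,0,0,40],[0,-0.008,0.004,0,0,0,40],[0,-0.008,0.004,0,0,0,40]])

```text
time_s: 10.62
ee_pos: [0.4929, 0.3706, 0.0029]
orientation: [-0.0, -0.049, 0.999, 0.0]
contact_force: [-2.0, -1.0, 8.1]
opening: 0.0534
gripper_force: 61.2
```

Run:
```python
from h import *
s,p,q=state(); print(p,s["opening"],s["gripper_force"],s["contact_force"].round(1),((tool().inv()*q).as_rotvec()).round(4))
d=unit(0,0,0)[:2]+np.array([p[0]-.4938,0]); print(d)
T=tool()
plan([((p[0],p[1],.14),T),((.51,.23,.18),T),((.54,.08,.19),T),((d[0],d[1],.15),T),((d[0],d[1],.085),T)])
```

```text
[0.49288525 0.37057326 0.00287915] 0.053357194732278276 61.18066191673279 [-2.  -1.   8.1] [-0.0008  0.     -0.0029]
[ 0.55958525 -0.0622    ]
[ 0.000e+00  6.000e-04 -6.856e-01] [ 0.0008 -0.      0.0028] -> [0.4929 0.3706 0.14  ]
[-0.0178 -0.7078 -0.2   ] [0. 0. 0.] -> [0.51 0.23 0.18]
[-0.0774 -0.7609 -0.05  ] [0. 0. 0.] -> [0.54 0.08 0.19]
[-0.0293 -0.7171  0.2   ] [0. 0. 0.] -> [ 0.5596 -0.0622  0.15  ]
[ 0.    -0.     0.325] [0. 0. 0.] -> [ 0.5596 -0.0622  0.085 ]
```

Emit:
move_arm(series=[[0,0,-0.1,0,0,0,40],[0,0,-0.25,0,0,0,40],[0,0,-0.45,0,0,0,40],[0,0,-0.686,0,0,0.003,40],[0,0,-0.686,0,0,0.003,40],[0,0,-0.686,0,0,0.003,40]])

```text
time_s: 11.12
ee_pos: [0.4952, 0.3719, 0.1429]
orientation: [0.003, -0.048, 0.999, 0.002]
contact_force: [0.0, 0.7, -0.2]
opening: 0.0531
gripper_force: 62.9
```

Emit:
move_arm(series=[[0,-0.18,-0.05,0,0,0,40],[-0.01,-0.36,-0.1,0,0,0,40],[-0.01,-0.53,-0.15,0,0,0,40],[-0.018,-0.708,-0.2,0,0,0,40],[-0.018,-0.708,-0.2,0,0,0,40],[-0.018,-0.708,-0.2,0,0,0,40]])

```text
time_s: 11.62
ee_pos: [0.5094, 0.2278, 0.1773]
orientation: [-0.002, -0.046, 0.999, -0.0]
contact_force: [0.3, 0.6, -0.4]
opening: 0.053
gripper_force: 63.1
```

Run:
```python
from h import *
s,p,q=state(); print(p,s["opening"],s["gripper_force"],s["contact_force"].round(1))
im,d=r.read_camera("scene"); c=proj("scene",p).astype(int); print(c)
b=cv2.resize(im[c[1]-50:c[1]+40,c[0]-60:c[0]+60],(800,600),interpolation=cv2.INTER_CUBIC); cv2.imwrite("pics/s2.png",b)
plan([((.54,.08,.19),tool())])
```

```text
[0.50937054 0.22782586 0.17727964] 0.05296063945886759 63.0531370639801 [ 0.3  0.6 -0.4]
[324 171]
[-0.0841 -0.7561 -0.066 ] [ 0.0002 -0.004  -0.0016] -> [0.54 0.08 0.19]
```

View pics/s2.png

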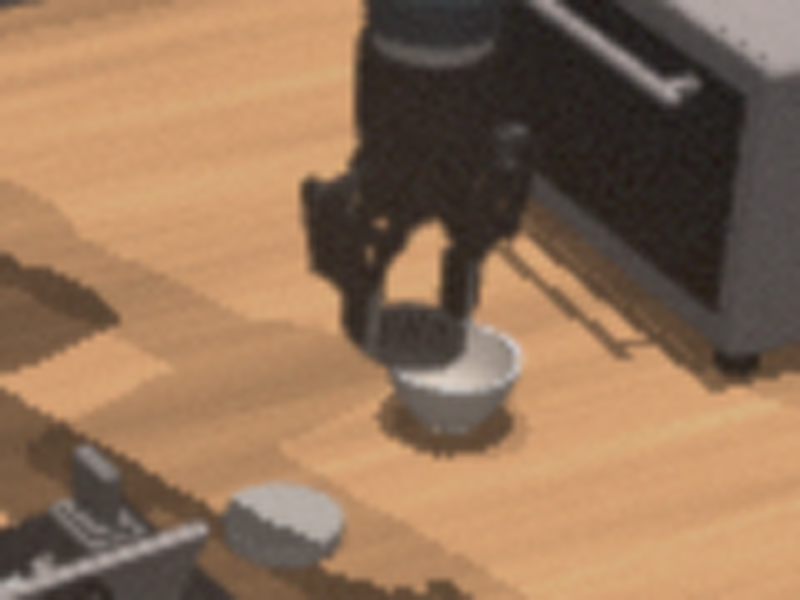

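Emit:
move_arm(series=[[-0.02,-0.19,-0.02,0,0,0,40],[-0.04,-0.38,-0.04,0,0,0,40],[-0.06,-0.57,-0.066,0,0,0,40],[-0.084,-0.756,-0.066,0,-0.004,0,40],[-0.084,-0.756,-0.066,0,-0.004,0,40],[-0.084,-0.756,-0.066,0,-0.004,0,40]])

```text
time_s: 12.17
ee_pos: [0.5406, 0.0803, 0.19]
orientation: [0.0, -0.047, 0.999, 0.0]
contact_force: [0.1, -0.3, -1.0]
opening: 0.0533
gripper_force: 63.2
```

Emit:
move_arm(series=[[0,-0.18,0,0,0,0,40],[-0.01,-0.36,0,0,0,0,40],[-0.02,-0.54,0.1,0,0,0,40],[-0.03,-0.717,0.25,0,0,0,40],[-0.03,-0.717,0.32,0,0,0,40],[-0.03,-0.717,0.32,0,0,0,40],[-0.03,-0.717,0.32,0,0,0,40]])

```text
time_s: 12.75
ee_pos: [0.5591, -0.0593, 0.1257]
orientation: [-0.001, -0.049, 0.999, 0.001]
contact_force: [-0.6, 0.1, -0.5]
opening: 0.053
gripper_force: 63.2
```

Run:
```python
from h import *
im,d=r.read_camera("scene"); s,p,q=state(); print(p,s["contact_force"].round(1))
C=cloud("scene",d)
m=(np.hypot(C[...,0]-p[0],C[...,1]-p[1])<.06)&(abs(C[...,2]-p[2]-.005)<.012)&(d>0)
if m.sum(): P=C[m]; print(m.sum(),P.min(0),P.max(0))
dd=unit(0,0,0)[:2]+np.array([-.0009,0])
plan([((*dd,.085),tool())])
```

```text
[ 0.56021064 -0.0592864   0.12718304] [0.  0.3 0.1]
112 [ 0.53556103 -0.10017622  0.12352186] [ 0.57552546 -0.02257367  0.14378062]
[ 0.0046 -0.0145  0.2109] [0.0014 0.0006 0.0022] -> [ 0.5596 -0.0622  0.085 ]
```

Emit:
move_arm(series=[[0.004,-0.014,0.04,0.001,0,0.002,40],[0.004,-0.014,0.09,0.001,0,0.002,40],[0.004,-0.014,0.12,0.001,0,0.002,40],[0.004,-0.014,0.15,0.001,0,0.002,40],[0.004,-0.014,0.17,0.001,0,0.002,40],[0.004,-0.014,0.17,0.001,0,0.002,40]])

```text
time_s: 13.3
ee_pos: [0.5593, -0.064, 0.0922]
orientation: [0.0, -0.047, 0.999, -0.0]
contact_force: [0.1, 0.2, -1.6]
opening: 0.053
gripper_force: 63.2
```

Emit:
move_arm(series=[[0,0.006,0.015,0,0,0,40],[0,0.006,0.03,0,0,0,40],[0,0.006,0.042,0,0,0,40],[0,0.006,0.042,0,0,0,40]])

```text
time_s: 13.63
ee_pos: [0.5598, -0.0632, 0.0846]
orientation: [0.001, -0.047, 0.999, -0.0]
contact_force: [-0.5, -0.7, -0.9]
opening: 0.0529
gripper_force: 63.2
```

Release and lift.

Emit:
move_arm(series=[[0,0,0.006,0,0,0,40],[0,0,0.006,0,0,0,78],[0,0,0.006,0,0,0,78],[0,0,0.006,0,0,0,78],[0,0,0.006,0,0,0,78],[0,0,-0.1,0,0,0,78],[0,0,-0.3,0,0,0,80],[0,0,-0.5,0,0,0,85],[0,0,-0.7,0,0,0,85],[0,0,-0.7,0,0,0,85]])

```text
time_s: 14.47
ee_pos: [0.5641, -0.064, 0.234]
orientation: [0.008, -0.047, 0.999, -0.002]
contact_force: [1.1, -0.1, 0.8]
opening: 0.085
gripper_force: 0.0
```

Emit:
move_arm(series=[[0,0.2,-0.15,0,0,0,85],[0,0.4,-0.3,0,0,0,60],[0,0.6,-0.4,0,0,0,30],[0,0.9,-0.4,0,0,0,0],[0,0.9,-0.4,0,0,0,0],[0,0.9,-0.4,0,0,0,0]])

```text
time_s: 14.97
ee_pos: [0.5424, 0.122, 0.3064]
orientation: [0.002, -0.05, 0.999, 0.001]
contact_force: [-0.3, -0.3, -1.0]
opening: 0.0248
gripper_force: 0.0
```

Run:
```python
from h import *
im,d=r.read_camera("top"); b=overlay(im,O); cv2.imwrite("pics/ov3.png",b[170*5:250*5,245*5:400*5])
s,p,q=state(); print(p)
C=cloud("top",d)
m=(np.hypot(C[...,0]-O[0],C[...,1]-O[1])<.02)&(d>0)
P=C[m]; A=np.c_[P[:,:2],np.ones(len(P))]; print(np.median(P,0),np.linalg.lstsq(A,P[:,2],rcond=None)[0])
# hinge + cover
m=(C[...,2]>.12)&(C[...,0]>.6)&(C[...,0]<.72)&(C[...,1]>-.125)&(C[...,1]<.02)&(d>0); f=(C[m]-[*O,0])@R.from_euler('z',YAW).as_matrix()
print(np.polyfit(f[:,2],f[:,0],1),f.max(0))
```

```text
[0.54269796 0.11922397 0.30560043]
[ 0.56064943 -0.06127704  0.08869586] [ 0.00050847 -0.01330461  0.0877462 ]
[0.46883637 0.01229724] [0.12596581 0.07523803 0.21683897]
```

View pics/ov3.png

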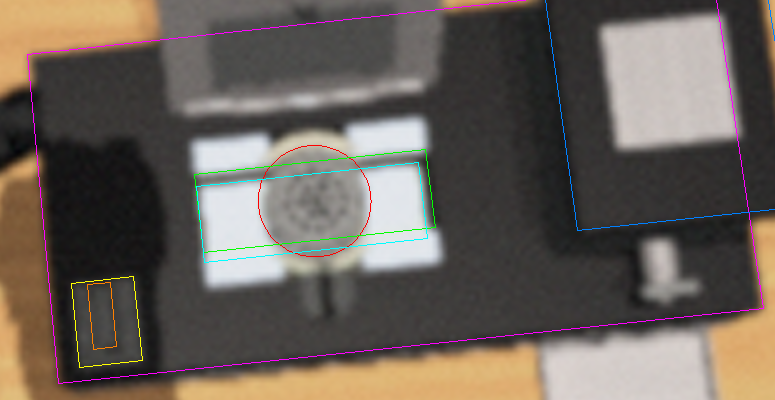

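Run:
```python
from h import *
T=tool()
plan([(unit(.10,.13,.25),T),(unit(.145,.045,.24),T),(unit(.145,.045,.194),T)])
```

```text
[-0.4997 -0.2628  0.2802] [-0.0005  0.0039  0.0029] -> [0.6476 0.0768 0.25  ]
[-0.225 -0.425  0.05 ] [0. 0. 0.] -> [ 0.7005 -0.0035  0.24  ]
[ 0.   -0.    0.23] [0. 0. 0.] -> [ 0.7005 -0.0035  0.194 ]
```

Emit:
move_arm(series=[[-0.5,-0.263,0.28,0,0.004,0.003,0],[-0.5,-0.263,0.28,0,0.004,0.003,0],[-0.5,-0.263,0.28,0,0.004,0.003,0],[-0.5,-0.263,0.28,0,0.004,0.003,0],[-0.5,-0.263,0.28,0,0.004,0.003,0]])

```text
time_s: 15.43
ee_pos: [0.6474, 0.0708, 0.2447]
orientation: [-0.004, -0.044, 0.999, -0.001]
contact_force: [-0.5, -0.5, 0.3]
opening: 0.0003
gripper_force: 0.0
```

Emit:
move_arm(series=[[-0.225,-0.15,0.05,0,0,0,0],[-0.225,-0.3,0.05,0,0,0,0],[-0.225,-0.425,0.05,0,0,0,0],[-0.225,-0.425,0.05,0,0,0,0],[-0.225,-0.425,0.05,0,0,0,0],[-0.225,-0.425,0.05,0,0,0,0]])

```text
time_s: 15.93
ee_pos: [0.6994, -0.0072, 0.2408]
orientation: [-0.0, -0.045, 0.999, -0.0]
contact_force: [-0.0, 1.0, 0.2]
opening: 0.0001
gripper_force: 0.0
```

Run:
```python
from h import *
s,p,q=state(); print(p,s["opening"],s["contact_force"].round(1),s["joint_pos"].round(3))
plan([(unit(.145,.045,.194),tool())])
```

```text
[ 0.69938271 -0.00721263  0.24075726] 5.488720197482464e-05 [-0.   1.   0.2] [-1.010e-01  6.680e-01  5.800e-01  1.484e+00 -1.000e-03 -1.910e-01]
[-0.0074  0.0181  0.2338] [-0.0006 -0.0004 -0.0055] -> [ 0.7005 -0.0035  0.194 ]
```

Emit:
move_arm(series=[[-0.007,0.015,0.12,0,0,-0.005,0],[-0.007,0.015,0.232,0,0,-0.005,0],[-0.007,0.015,0.232,0,0,-0.005,0],[-0.007,0.015,0.232,0,0,-0.005,0]])

```text
time_s: 16.27
ee_pos: [0.6991, -0.0029, 0.1924]
orientation: [-0.003, -0.049, 0.999, -0.0]
contact_force: [-0.2, 0.1, 0.1]
opening: -0.0
gripper_force: 0.0
```

Emit:
move_arm(series=[[0.09,0,0,0,0,0,0],[0.17,0,0,0,0,0,0],[0.24,0,0,0,0,0,0],[0.3,0,0,0,0,0,0],[0.35,0,0,0,0,0,0],[0.4,0,0.002,0,0,0,0],[0.44,0,0.006,0,0,0,0],[0.48,0,0.01,0,0,0,0],[0.523,0,0.02,0,0,0,0],[0.523,0,0.02,0,0,0,0]])

```text
time_s: 17.1
ee_pos: [0.5968, -0.014, 0.1918]
orientation: [0.001, -0.048, 0.999, -0.001]
contact_force: [0.2, 0.3, -0.6]
opening: -0.0001
gripper_force: 0.0
```

Run:
```python
from h import *
s,p,q=state(); print(p,s["contact_force"].round(1),(p-[*O,0])@R.from_euler('z',YAW).as_matrix(),((tool().inv()*q).as_rotvec()).round(4))
```

```text
[ 0.5967867  -0.01400544  0.1917715 ] [ 0.2  0.3 -0.6] [0.04073919 0.04449448 0.1917715 ] [ 0.0016 -0.0012 -0.0003]
```

Emit:
move_arm(series=[[0.073,0,0.036,0,0,0,0],[0.138,0,0.073,0,0,0,0],[0.197,0,0.119,0,0,0,0],[0.249,0,0.174,0,0,0,0],[0.292,0,0.236,0,0,0,0],[0.325,0,0.303,0,0,0,0],[0.341,0,0.36,0,0,0,0],[0.352,0,0.41,0,0,0,0],[0.36,0,0.45,0,0,0,0],[0.36,0,0.46,0,0,0,0]])

```text
time_s: 17.93
ee_pos: [0.5264, -0.0212, 0.102]
orientation: [0.001, -0.048, 0.999, -0.001]
contact_force: [-14.5, 2.9, 42.5]
opening: -0.0
gripper_force: 21.2
```

Emit:
move_arm(series=[[0,0,0.01,0,0,0,0],[0,0,0.02,0,0,0,0],[0,0,0.02,0,0,0,0],[0,0,0.02,0,0,0,0]])

```text
time_s: 18.27
ee_pos: [0.5264, -0.0212, 0.1019]
orientation: [0.002, -0.048, 0.999, -0.001]
contact_force: [-20.8, 3.4, 54.3]
opening: -0.0
gripper_force: 27.2
```

Emit:
move_arm(series=[[0,0,-0.03,0,0,0,0],[0,0,-0.1,0,0,0,0],[0,0,-0.3,0,0,0,20],[0,0,-0.5,0,0,0,50],[0,0.18,-0.5,0,0,0,50],[0,0.35,-0.5,0,0,0,50],[0,0.35,-0.5,0,0,0,50]])

```text
time_s: 18.85
ee_pos: [0.5193, 0.053, 0.1955]
orientation: [0.001, -0.05, 0.999, 0.001]
contact_force: [0.0, 0.1, -1.0]
opening: 0.0502
gripper_force: 0.0
```

Run:
```python
from h import *
im,d=r.read_camera("top"); s,p,q=state(); print(p,s["opening"],s["contact_force"].round(1))
C=cloud("top",d); L=(C-[*O,0])@R.from_euler('z',YAW).as_matrix()
m=(abs(L[...,0]+.02)<.06)&(abs(L[...,1]+.03)<.03)&(d>0)&(np.hypot(L[...,0]+.05,L[...,1])>.025)
P=L[m]; print(np.linalg.lstsq(np.c_[P[:,:2],np.ones(len(P))],P[:,2],rcond=None)[0])
n="top"; big=cv2.resize(im,None,fx=10,fy=10,interpolation=cv2.INTER_CUBIC)
a=np.linspace(0,2*np.pi,100)
for rr,z,c in((.022,.1115,(0,255,0)),(.016,.115,(0,0,255))):
    X=U(O)(np.stack([-.05+rr*np.cos(a),rr*np.sin(a),z+0*a],1)); cv2.polylines(big,[np.int32(proj(n,X)*10+5)],True,c,1)
c=proj(n,unit(-.05,0,.115)); c=(c*10).astype(int); cv2.imwrite("pics/stud.png",big[c[1]-200:c[1]+200,c[0]-350:c[0]+250])
plan([((.494,.052,.15),tool()),((.494,.052,.110),tool())])
```

```text
[0.5192076  0.05084609 0.19481308] 0.04978894392315315 [ 0.3 -0.6 -0.4]
[ 0.03981752 -0.02000728  0.10201429]
[0.125  0.0185 0.2239] [-0.0008  0.0008  0.004 ] -> [0.494 0.052 0.15 ]
[ 0.  -0.   0.2] [0. 0. 0.] -> [0.494 0.052 0.11 ]
```

View pics/stud.png

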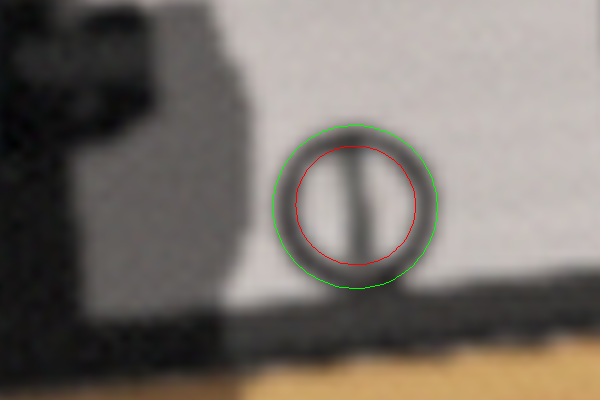

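Emit:
move_arm(series=[[0.06,0.018,0.1,0,0,0.004,50],[0.125,0.018,0.224,0,0,0.004,50],[0.125,0.018,0.224,0,0,0.004,50],[0.125,0.018,0.224,0,0,0.004,50],[0.125,0.018,0.224,0,0,0.004,50]])

```text
time_s: 19.32
ee_pos: [0.495, 0.0491, 0.1498]
orientation: [0.0, -0.045, 0.999, -0.001]
contact_force: [0.8, 0.5, 0.6]
opening: 0.0497
gripper_force: 0.0
```

Run:
```python
from h import *
s,p,q=state(); print(p)
plan([((.494,.052,.110),tool())])
```

```text
[0.4950168  0.04905013 0.1498307 ]
[0.0039 0.0154 0.1991] [-0.0014  0.0007 -0.0049] -> [0.494 0.052 0.11 ]
```

Emit:
move_arm(series=[[0.004,0.015,0.08,0,0,-0.003,50],[0.004,0.015,0.16,0,0,-0.003,50],[0.004,0.015,0.19,0,0,-0.003,50],[0.004,0.015,0.2,0,0,-0.003,50],[0.004,0.015,0.2,0,0,-0.003,50],[0.004,0.015,0.2,0,0,-0.003,50]])

```text
time_s: 19.82
ee_pos: [0.4933, 0.0522, 0.1095]
orientation: [0.0, -0.047, 0.999, -0.001]
contact_force: [-0.1, 0.7, 0.7]
opening: 0.0499
gripper_force: 0.0
```

Emit:
move_arm(series=[[0,0,-0.008,0,0,0,5],[0,0,-0.008,0,0,0,5],[0,0,-0.008,0,0,0,5],[0,0,-0.008,0,0,0,5],[0,0,-0.008,0,0,0,5],[0,0,-0.008,0,0,0,5],[0,0,-0.008,0,0,0,5]])

```text
time_s: 20.4
ee_pos: [0.4926, 0.0524, 0.1107]
orientation: [-0.0, -0.047, 0.999, -0.001]
contact_force: [0.2, -0.2, 5.5]
opening: 0.0106
gripper_force: 59.1
```

Run:
```python
from h import *
s,p,q=state(); print(p,s["opening"],s["gripper_force"],s["contact_force"].round(1),((tool().inv()*q).as_rotvec()).round(4))
t=unit(-.05,0,0)+(p-[.494,.052,0])*[1,0,0]; print(t)
plan([((p[0],p[1],.185),tool()),((t[0],t[1],.185),tool())],p,q)
```

```text
[0.49264879 0.05236257 0.11065069] 0.010616291494274944 59.13788974285126 [ 0.2 -0.2  5.5] [0.0012 0.0003 0.0014]
[ 0.50937901 -0.06699263  0.        ]
[ 1.000e-04 -4.000e-04 -3.717e-01] [-0.0011 -0.0003 -0.0013] -> [0.4926 0.0524 0.185 ]
[-0.0261 -0.602  -0.    ] [0. 0. 0.] -> [ 0.5094 -0.067   0.185 ]
```

Emit:
move_arm(series=[[0,0,-0.08,0,0,0,5],[0,0,-0.2,0,0,0,5],[0,0,-0.33,0,0,0,5],[0,0,-0.37,0,0,-0.001,5],[0,0,-0.37,0,0,-0.001,5]])

```text
time_s: 20.82
ee_pos: [0.4938, 0.0525, 0.1859]
orientation: [0.001, -0.048, 0.999, -0.001]
contact_force: [0.2, 0.0, -1.2]
opening: 0.0112
gripper_force: 59.1
```

Emit:
move_arm(series=[[-0.01,-0.15,0,0,0,0,5],[-0.015,-0.3,0,0,0,0,5],[-0.02,-0.45,0,0,0,0,5],[-0.026,-0.55,0,0,0,0,5],[-0.026,-0.6,0.07,0,0,0,5],[-0.026,-0.6,0.1,0,0,0,5],[-0.026,-0.6,0.1,0,0,0,5],[-0.026,-0.6,0.1,0,0,0,5]])

```text
time_s: 21.48
ee_pos: [0.5071, -0.0655, 0.1624]
orientation: [-0.003, -0.048, 0.999, 0.0]
contact_force: [0.1, 0.4, 0.2]
opening: 0.0112
gripper_force: 59.1
```

Run:
```python
from h import *
s,p,q=state(); print(p,s["opening"],s["gripper_force"],s["contact_force"].round(1),((tool().inv()*q).as_rotvec()).round(4))
plan([((.5093,-.0667,.150),tool())])
```

```text
[ 0.50713456 -0.0654846   0.1624347 ] 0.011239469200542829 59.09025013446808 [0.1 0.4 0.2] [-0.0008  0.0055 -0.0001]
[-0.0105 -0.0071  0.0621] [ 0.0008 -0.0052  0.0001] -> [ 0.5093 -0.0667  0.15  ]
```

Emit:
move_arm(series=[[0,0,0,0,0,0,5],[0,0,0,0,0,0,5],[0,0,0,0,0,0,5]])

```text
time_s: 21.73
ee_pos: [0.509, -0.0658, 0.1644]
orientation: [-0.001, -0.048, 0.999, -0.001]
contact_force: [0.3, -0.3, -0.3]
opening: 0.0115
gripper_force: 59.1
```

Run:
```python
from h import *
s,p,q=state(); print(p,s["contact_force"].round(1),((tool().inv()*q).as_rotvec()).round(4))
plan([((.5093,-.0667,.150),tool())])
im,d=r.read_camera("top")
im,d=r.read_camera("scene")
```

```text
[ 0.50897168 -0.06581692  0.1644104 ] [ 0.3 -0.3 -0.3] [ 0.0011  0.0012 -0.0009]
[-0.0013 -0.0045  0.0721] [-0.0011 -0.0011  0.0009] -> [ 0.5093 -0.0667  0.15  ]
```

Emit:
move_arm(series=[[-0.001,-0.004,0,0,0,0,5],[-0.001,-0.004,0.03,0,0,0,5],[-0.001,-0.004,0.05,0,0,0,5],[-0.001,-0.004,0.065,0,0,0,5],[-0.001,-0.004,0.072,0,0,0,5],[-0.001,-0.004,0.072,0,0,0,5],[-0.001,-0.004,0.072,0,0,0,5]])

```text
time_s: 22.42
ee_pos: [0.5087, -0.0673, 0.1493]
orientation: [-0.001, -0.048, 0.999, -0.0]
contact_force: [0.7, 0.4, -0.7]
opening: 0.0111
gripper_force: 59.1
```

Emit:
move_arm(series=[[0,0.002,0.012,0,0,0,5],[0,0.002,0.024,0,0,0,5],[0,0.002,0.036,0,0,0,5],[0,0.002,0.044,0,0,0,5],[0,0.002,0.044,0,0,0,5],[0,0.002,0.044,0,0,0,5]])

```text
time_s: 22.92
ee_pos: [0.5093, -0.0672, 0.1412]
orientation: [-0.0, -0.048, 0.999, -0.001]
contact_force: [-0.7, -1.3, 4.9]
opening: 0.011
gripper_force: 60.0
```

Emit:
move_arm(series=[[0,0.001,0.004,0,0,0.1,5],[0,0.002,0.005,0,0,0.2,5],[0,0.002,0.005,0,0,0.3,5],[-0.001,0.003,0.005,0,0,0.4,5],[-0.001,0.003,0.005,0,0,0.5,5],[-0.001,0.004,0.005,0,0,0.6,5],[-0.002,0.004,0.005,0,0,0.7,5],[-0.002,0.005,0.005,0,0,0.8,5],[-0.003,0.005,0.005,0,0,0.9,5],[-0.003,0.006,0.005,0,0,1.0,5]])

```text
time_s: 23.75
ee_pos: [0.5104, -0.0653, 0.1404]
orientation: [0.0, 0.46, 0.888, -0.0]
contact_force: [0.0, 0.1, 4.9]
opening: 0.0112
gripper_force: 60.0
```

Emit:
move_arm(series=[[0,0.001,0,0,0,0.1,5],[0,0.001,0,0,0,0.2,5],[-0.001,0.002,0,0,0,0.3,5],[-0.001,0.003,0,0,0,0.4,5],[-0.001,0.003,0,0,0,0.5,5],[-0.002,0.004,0,0,0,0.6,5],[-0.002,0.004,0,0,0,0.68,5],[-0.002,0.004,0,0,0,0.68,5],[-0.002,0.004,0,0,0,0.68,5]])

```text
time_s: 24.5
ee_pos: [0.5118, -0.0655, 0.1407]
orientation: [0.001, 0.739, 0.674, 0.0]
contact_force: [0.8, 0.2, 5.4]
opening: 0.0108
gripper_force: 60.0
```

Run:
```python
from h import *
s,p,q=state(); print(p,s["opening"],s["contact_force"].round(1),s["ft_torque"].round(2),((tool().inv()*q).as_rotvec()).round(4),s["joint_pos"].round(2))
```

```text
[ 0.511815   -0.06545962  0.14065913] 0.010848440899277563 [0.8 0.2 5.4] [ 0.07 -0.25  0.04] [-5.0000e-04 -1.9000e-03  1.7595e+00] [-0.25  0.3  -0.26  1.   -0.    1.41]
```

Emit:
move_arm(series=[[0,0,-0.01,0,0,0,5],[0,0,-0.02,0,0,-0.03,5],[0,0,-0.035,0,0,-0.05,5],[0,0,-0.06,0,0,-0.05,5],[0,0,-0.1,0,0,-0.05,5],[0,0,-0.2,0,0,-0.05,5]])

```text
time_s: 25.0
ee_pos: [0.5073, -0.0649, 0.1777]
orientation: [-0.003, 0.721, 0.692, -0.003]
contact_force: [0.3, 0.2, -0.5]
opening: 0.0111
gripper_force: 59.2
```

Emit:
move_arm(series=[[0,0,-0.1,0,0,-0.1,5],[0,0,-0.1,0,0,-0.2,5],[0,0,-0.1,0,0,-0.3,5],[0,0,-0.1,0,0,-0.4,5],[0,0,-0.1,0,0,-0.5,5],[0,0,-0.1,0,0,-0.6,5],[0,0,-0.1,0,0,-0.7,5],[0,0,-0.1,0,0,-0.8,5],[0,0,-0.1,0,0,-0.9,5],[0,0,-0.1,0,0,-1.0,5]])

```text
time_s: 25.83
ee_pos: [0.5092, -0.0653, 0.1997]
orientation: [-0.002, 0.276, 0.961, -0.001]
contact_force: [-0.6, -0.5, -1.1]
opening: 0.0112
gripper_force: 59.2
```

Run:
```python
from h import *
s,p,q=state(); print(p,((tool().inv()*q).as_rotvec()).round(4))
plan([((.4926,.0524,.19),tool())])
```

```text
[ 0.50916863 -0.06532756  0.19965228] [0.0019 0.0041 0.6555]
[0.3825 0.4551 0.0481] [-0.0018 -0.0039 -0.626 ] -> [0.4926 0.0524 0.19  ]
```

Emit:
move_arm(series=[[0.06,0.08,0.04,0,-0.004,-0.11,5],[0.12,0.16,0.04,0,-0.004,-0.22,5],[0.2,0.25,0.04,0,-0.004,-0.33,5],[0.28,0.34,0.04,0,-0.004,-0.44,5],[0.34,0.41,0.048,0,-0.004,-0.55,5],[0.382,0.455,0.048,0,-0.004,-0.626,5],[0.382,0.455,0.048,0,-0.004,-0.626,5],[0.382,0.455,0.048,0,-0.004,-0.626,5],[0.382,0.455,0.048,0,-0.004,-0.626,5]])

```text
time_s: 26.58
ee_pos: [0.4942, 0.0517, 0.1901]
orientation: [0.001, -0.045, 0.999, -0.001]
contact_force: [-0.8, -0.1, -0.4]
opening: 0.011
gripper_force: 59.2
```

Run:
```python
from h import *
im,d=r.read_camera("top"); s,p,q=state(); print(p,s["opening"],((tool().inv()*q).as_rotvec()).round(4))
n="top"; big=cv2.resize(im,None,fx=10,fy=10,interpolation=cv2.INTER_CUBIC)
c=proj(n,unit(-.05,0,.115)); c=(c*10).astype(int); cv2.imwrite("pics/stud2.png",big[c[1]-200:c[1]+200,c[0]-350:c[0]+250])
C=cloud("top",d); L=(C-[*O,0])@R.from_euler('z',YAW).as_matrix(); rr=np.hypot(L[...,0]+.05,L[...,1])
print("head z",np.median(L[(rr<.013)&(d>0)][:,2]),np.percentile(L[(rr<.013)&(d>0)][:,2],80),"ring",np.median(L[(rr>.018)&(rr<.021)&(d>0)][:,2]))
plan([((.4926,.0524,.145),tool())])
```

```text
[0.49434493 0.0514962  0.19009985] 0.010855222544194243 [ 0.0027 -0.0014  0.0068]
head z 0.1114025046089551 0.11348993785968202 ring 0.11211542379265739
[0.0086 0.0059 0.2255] [-0.0026  0.0014 -0.0065] -> [0.4926 0.0524 0.145 ]
```

View pics/stud2.png

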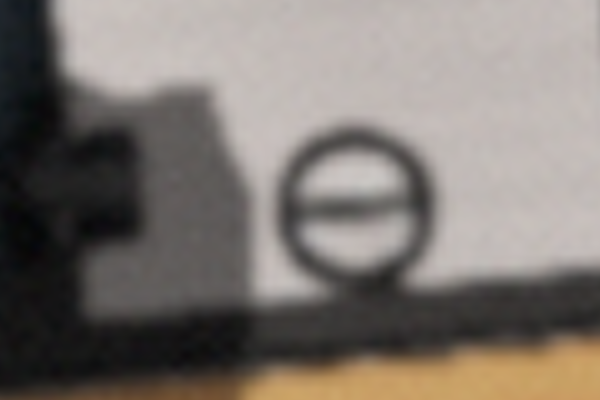

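Emit:
move_arm(series=[[0.009,0.006,0.1,0,0,-0.006,5],[0.009,0.006,0.19,0,0,-0.006,5],[0.009,0.006,0.225,0,0,-0.006,5],[0.009,0.006,0.225,0,0,-0.006,5],[0.009,0.006,0.225,0,0,-0.006,5],[0.009,0.006,0.225,0,0,-0.006,5]])

```text
time_s: 27.13
ee_pos: [0.4933, 0.0529, 0.1459]
orientation: [0.002, -0.048, 0.999, -0.001]
contact_force: [-0.0, 0.3, -0.4]
opening: 0.0113
gripper_force: 59.2
```

Run:
```python
from h import *
s,p,q=state(); print(p,s["contact_force"].round(1),((tool().inv()*q).as_rotvec()).round(4))
plan([((.4926,.0524,.112),tool())])
```

```text
[0.49332553 0.05288041 0.14593958] [-0.   0.3 -0.4] [ 0.0025 -0.0031 -0.0009]
[ 0.0044 -0.0016  0.1697] [-0.0023  0.003   0.0009] -> [0.4926 0.0524 0.112 ]
```

Emit:
move_arm(series=[[0.003,-0.002,0.03,0,0.003,0.001,5],[0.003,-0.002,0.06,0,0.003,0.001,5],[0.003,-0.002,0.09,0,0.003,0.001,5],[0.003,-0.002,0.12,0,0.003,0.001,5],[0.003,-0.002,0.15,0,0.003,0.001,5],[0.003,-0.002,0.165,0,0.003,0.001,5],[0.003,-0.002,0.17,0,0.003,0.001,5],[0.003,-0.002,0.17,0,0.003,0.001,5]])

```text
time_s: 27.8
ee_pos: [0.4918, 0.0527, 0.1108]
orientation: [-0.001, -0.048, 0.999, -0.001]
contact_force: [-0.2, -0.2, -0.2]
opening: 0.0111
gripper_force: 59.2
```

Emit:
move_arm(series=[[0,0,0.005,0,0,0,5],[0,0,0.007,0,0,0,5],[0,0,0.007,0,0,0,5]])

```text
time_s: 28.05
ee_pos: [0.492, 0.0527, 0.1106]
orientation: [-0.0, -0.048, 0.999, -0.001]
contact_force: [-4.4, -0.1, 10.0]
opening: 0.0115
gripper_force: 60.8
```

Emit:
move_arm(series=[[0,0,0,0,0,0,15],[0,0,0,0,0,0,30],[0,0,0,0,0,0,45],[0,0,0,0,0,0,45],[0,0,-0.1,0,0,0,45],[0,0,-0.25,0,0,0,45],[0,0,-0.45,0,0,0,45],[0,0,-0.6,0,0,0,45]])

```text
time_s: 28.72
ee_pos: [0.4922, 0.053, 0.2316]
orientation: [-0.0, -0.048, 0.999, -0.001]
contact_force: [0.9, -0.3, -1.0]
opening: 0.0451
gripper_force: 0.0
```

Emit:
move_arm(series=[[0.2,0.2,0,0,0,0,45],[0.4,0.4,0,0,0,0,45],[0.4,0.6,0,0,0,0,45],[0.4,0.8,0,0,0,0,45],[0.4,0.8,0,0,0,0,45]])

```text
time_s: 29.13
ee_pos: [0.3954, 0.2074, 0.2296]
orientation: [-0.001, -0.05, 0.999, -0.0]
contact_force: [0.3, -0.6, -0.0]
opening: 0.0449
gripper_force: 0.0
```

Run:
```python
from h import *
im,d=r.read_camera("top"); s,p,q=state(); print(p,s["time_s"])
b=overlay(im,O); cv2.imwrite("pics/ov4.png",b[170*5:250*5,245*5:400*5])
C=cloud("top",d); L=(C-[*O,0])@R.from_euler('z',YAW).as_matrix()
m=(abs(L[...,0]+.055)<.04)&(abs(L[...,1]-.12)<.03)&(L[...,2]>.13)&(d>0)&(L[...,2]<.16); P=L[m]
print(len(P),(P.min(0)+P.max(0))/2,P.max(0)-P.min(0),np.median(P[:,2]))
```

```text
[0.39537248 0.20932087 0.22946128] 29.1833
61 [-0.05519632  0.12190544  0.13700165] [0.03237108 0.01224954 0.01042972] 0.1384214633678027
```

View pics/ov4.png

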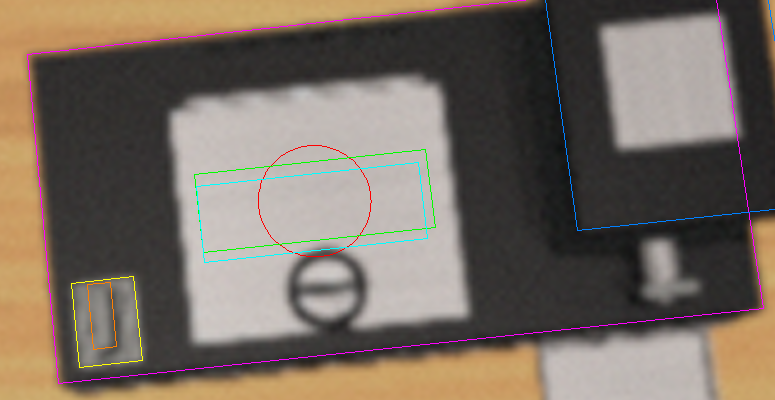

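The cover is shut. The stud's slot lies along y at (327,288). The key stands in its socket at (103,315), with its top at 138.4 mm, so it is fully home.

```bash
python3 -c "
from plant import r
print(r.sign_off())"
```

```text
the job is handed in; nothing more can be done
None
```

I handed the job in at about 29 s of the 72 s limit; the sign-off returned no verdict. By my last measurements, the cartridge and disc are in the well, the cover is shut, the stud is turned a quarter and flush, and the key is fully home in its socket.

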